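# Click the watering timer round to its mark and start it

### The job

On the rack's shelf, set the watering timer going: with a closed fingertip, flick the edge of its thumbwheel anticlockwise (seen from above), click by click, until the wheel's raised rib has clicked in pointing at the arrow, without running past the arrow. Then push the start slide with the fingertip fully over to its on end. Touch only lightly, do not pinch, lift or shift the timer, and leave the drawer shut and everything else where it is.

Things in the scene. Friction and masses are not known exactly. Their poses are not given: they have to be found in the camera images.
- timer: watering timer: loose grey box, 180 (x) x 130 (y) x 50 mm, 1.6 to 2.2 kg, standing on the shelf (100 mm above the bench); origin under its centre, z up. On top: black thumbwheel (axis at x -30, y 0 mm), aluminium arrow, and beyond it the black start slide (x 66 mm; y -20 mm when off). Brass stub 30 mm out at its back. No bystander within 40 mm
- arrow (a point): tip of the small raised aluminium arrow on the timer's top, 22 mm from the timer's centre towards its +x and 8 mm above the case top; the arrow points to the timer's -x, at the wheel
- wheel_mid (a point): centre of the thumbwheel on its upright axis, half-way up its teeth, 14 mm above the case top. 48 mm hub, six radial teeth 60 degrees apart reaching 45 mm from the axis, each 8 mm thick, 16 mm tall (6 to 22 mm above the case), open gaps between. One tooth has on top an aluminium rib 5 mm wide and high, axis to 44 mm out; the point turns with the wheel, its x along that rib
- wheel (a joint): wheel angle, rad, growing anticlockwise from above; 0 = rib at the arrow. Clicks into a stop every 1.047 rad, a tooth then pointing to the timer's +x; starts 2 to 4 clicks before 0. The sprung detent takes about 3 to 6 N at a tooth's tip; pushed over half a click past a stop it snaps to the next by itself and stays there when let go
- slide_mid (a point): middle of the start slide's black thumb piece: 16 (timer x) x 12 (timer y) x 22 mm tall, its foot 3 mm and its top 25 mm above the case top
- slide (a joint): travel of the start slide, m: 0 = off (towards the timer's -y), 0.035 = fully on, at its stop (towards the timer's +y); starts at 0 to 0.006; slides with about 1.5 N and stays where left
- rack: the fixed cedar rack: slatted shelf 360 x 860 mm with its top 100 mm above the bench, drawer underneath; a rail along its back edge rises 44 mm above the shelf. Origin on the bench under its centre, x towards the back
- drawer (a joint): bystander: the rack's drawer with the chrome knob, m, 0 = shut, grows as it comes out; to stay shut
- tyre_lever: bystander: flat steel tyre lever, 175 x 16 x 6 mm, one end bent up; origin under its middle
- tap_handle: bystander: green plastic cross-shaped tap handle, 66 mm across, 27 mm tall; origin under its centre
- cooker_valve: bystander: round aluminium pressure cooker valve, 38 mm across, 42 mm tall; origin under its centre
- bucket_clip: bystander: blue U-shaped bucket handle clip, 50 x 14 x 30 mm; origin under its centre
- gate_hinge: bystander: grey gate hinge lying open, 76 x 70 x 10 mm; origin under its centre
- pot: bystander: terracotta pot, 68 mm across, 60 mm tall; origin under its centre
- hose_joint: bystander: brass hose joint, 30 mm across, 47 mm tall; origin under its centre
There are look-alikes about, which are no part of the job. Leave any blue or orange look-alike of the timer alone.

How it is judged (in metres and radians):
On the way, in this order (a step that is already met when the one before it is completed fails the run):
1. the wheel has clicked in with its rib at the arrow (value of joint wheel between -0.15 and 0.15 rad and value of joint slide below 0.012 m), for 0.3 s.
2. the start slide is fully on (value of joint slide above 0.03 m), for 0.2 s.
At the end, for the whole second after the job is handed in: The rib points at the arrow within 0.15 rad, the start slide is within 5 mm of its on stop, the timer is at rest within 25 mm of where it began, the bystanders within 20 mm, the drawer shut within 20 mm (value of joint wheel between -0.15 and 0.15 rad and value of joint slide above 0.03 m and distance of timer from where it was at the start of the episode below 0.025 m and linear speed of timer below 0.01 m/s and distance of each of tyre_lever, tap_handle, cooker_valve, bucket_clip, gate_hinge, pot, hose_joint from where it was at the start of the episode below 0.02 m and value of joint drawer below 0.02 m); the robot touches nothing.
It fails at once if the wheel ran past the arrow, or was turned backwards away from it (value of joint wheel above 0.6 rad or value of joint wheel below -4.9 rad).
It fails at once if the start slide was pushed on before the wheel was at the arrow (value of joint slide above 0.02 m and value of joint wheel below -0.3 rad).
It fails at once if the timer was pressed or pinched hard (over 25 N) (contact force between the fingers and timer above 25 N).
It fails at once if the timer was shifted or lifted (over 25 mm) (distance of timer from where it was at the start of the episode above 0.025 m).
It fails at once if a bystander was lifted or shifted over 20 mm, or the drawer pulled out over 20 mm (value of joint drawer above 0.02 m or distance of any of tyre_lever, tap_handle, cooker_valve, bucket_clip, gate_hinge, pot, hose_joint from where it was at the start of the episode above 0.02 m).
It also fails if it takes over 64 s, if anything falls off the work surface, if the arm or the gripper's body presses on something with over 40 N, if the wrist force passes 120 N, or if a joint passes its speed limit or range.

### The arm

A 6-joint arm with a two-finger parallel gripper is mounted at the origin on the work surface. World frame = base frame: x ahead of the robot, y to its left, z up, the work surface at z = 0. Lengths are in mm, angles in rad, forces in N, time in s.
With the tool pointing down it reaches from about 350 to 875 mm from the base axis. Payload 4.2 kg.
Tool frame: the origin (TCP) lies midway between the tips of the shut fingers; the grasp point (between the pads) lies 19 mm behind it; z points along the fingers, y is the direction in which the jaws open and shut (so a half turn about z gives the same grasp; the last joint's range is limited). The gripper opens to 85 mm and grips with 20 to 120 N. Pads are 22 mm wide; open, the fingers measure 114 mm over their backs; the gripper's body (76 mm by 85 mm) begins 54 mm behind the grasp point. The pads swing forward as they close: fully open they stand 13 mm farther back than shut.
Start: joints at [1.521, 0.385, 0.008, 0, -1.194, -0.259], TCP at [189.915, 595.426, 231.312] pointing down, gripper open.
Joint ranges: [-3.14, 3.14], [-1.21, 2.06], [-1.07, 1.41], [-3.16, 2.05], [-2.99, -0.16], [-3.1, 3.1]. Speed limits (rad/s): [2.79, 2.79, 3.14, 3.14, 3.14, 3.14].

### API

Orientations are given as a unit quaternion [x, y, z, w].
In Python, from bench import arm, eyes, nets gives the robot as it stands.
- The arm moves only by the tool jog_arm, never from a script. Its argument "rows" is a list of rows, each a list of 3 entries, a list of its own where there are three numbers: the shift along the tool's x, y, z in cm, then the turn, a rotation vector about the tool's x, y, z in degrees, then the finger opening in cm, from 0 to 8.54. In form: [[[x, y, z], [ax, ay, az], jaw], ...]. A call has 1 to 10 rows; each row shifts and turns the commanded pose from where the row before left it, along the tool's axes as they then stand; what a row does not reach is not made up. A row lasts 1/8 s, in which the tool goes at most 62.5 mm and 10.7 degrees, less where a joint would pass 70% of its speed; a pose out of reach is approached as far as the arm can. A call with a gripper value outside its range is refused whole. The fingers move at their own pace and stop on an object; the grip force is fixed at half the most. Time passes only in rows, so rows that do not move let the fingers close. It gives the time, the measured TCP pose, the force and the opening at its end, in the units of the state.
- arm.read_state(): the state, without advancing time (a new reading comes with each control period).
- eyes.get_image(name): name is "side" or "top"; returns the picture (384x512x3 uint8, red, green, blue); there is no depth.
- eyes.camera_model(name): a dict with "K" (3x3 intrinsics, pixels), "rvec" (rotation vector, rad) and "tvec" (3), from world to camera coordinates, as OpenCV has them. Camera axes: x right, y down, z forward; pixel columns grow to the right and rows downward; lengths in mm; the calibration is good to about 2 mm. A picture is of the moment at which its call begins. camera_model takes no time and is no camera call.
- arm.job_done(): hands the job in, once; it reports no verdict.
Trained networks look in the newest picture that a camera, given by its name, has taken for a name from the list of things; names that differ only in an ending like _2 or _b are one class to them, and where a whole thing is asked for, a point or a joint stands for the part that bears it (a point fixed in the world has none). Each returns a list of dicts, best first, with "conf" (0 to 1); they miss things now and then, are a little off and sometimes report something else, mostly with a low value. They report only what shows in the picture. A call takes as long as a camera call. They do not tell look-alikes from the thing itself.
- nets.boxes_of(camera, name): "position" ([column, row] as shares, 0 to 1, of the picture: columns of its width, rows of its height, amid what is visible of it).
The state is a dict: "clock": time; "joints": joint angles; "joint_vel": joint speeds; "joint_efforts": joint torques, N m; "position": TCP position; "ee_rot": TCP orientation; "contact_force": force on the tool from outside, world axes, zero at the start; "wrist_torque": the same for the moment, N m; "gripper_width": finger opening in mm.
Only numpy, scipy, OpenCV 4.12 (cv2) and the standard library are available. Lean on these libraries where they do the work, as an engineer would, in place of code of your own. Each camera call takes 0.05 s, during which the arm holds its last target.

## Working session

There is one attempt and no reset: what is moved stays moved. The work goes in short steps, Python scripts to look and compute and a tool call to move; the robot and the scene stay as the last step left them, time stands still between calls to the robot, and variables do not carry over. Pictures are saved under pics/ and viewed, and the job is handed in when it is done.

Besides the shell and the picture viewer there is one more tool, called after ">>>" as a command line: name --argument value ..., lists and objects as JSON in quotes. jog_arm: Moves the arm, as the interface text tells. Its arguments: {"type":"object","properties":{"rows":{"type":"array","items":{"type":"array"}}},"required":["rows"]}

```bash
mkdir -p pics; cat > h.py <<'E'
import numpy as np, cv2
from bench import arm, eyes, nets
def cam(n):
    m=eyes.camera_model(n); K=np.array(m["K"],float); R=cv2.Rodrigues(np.array(m["rvec"],float))[0]; t=np.array(m["tvec"],float).ravel()
    return K,R,t
def proj(n,P):
    m=eyes.camera_model(n)
    return cv2.projectPoints(np.array(P,float).reshape(-1,3),np.array(m["rvec"],float),np.array(m["tvec"],float),np.array(m["K"],float),None)[0].reshape(-1,2)
def atz(n,uv,z):
    K,R,t=cam(n); d=R.T@np.linalg.inv(K)@np.array([uv[0],uv[1],1.]); c=-R.T@t
    return c+d*(z-c[2])/d[2]
def save(n,f,crop=None,s=1):
    im=eyes.get_image(n)[:,:,::-1]
    if crop: im=im[crop[1]:crop[3],crop[0]:crop[2]]
    im=cv2.resize(np.ascontiguousarray(im),None,fx=s,fy=s,interpolation=cv2.INTER_CUBIC)
    cv2.imwrite("pics/"+f,im)
E
python3 - <<'E'
from h import *
for n in("side","top"):
    save(n,n+"0.png",s=1.5)
    K,R,t=cam(n);print(n,-R.T@t,K[0,0])
    for o in("timer","arrow","wheel_mid","slide_mid"):
        for d in nets.boxes_of(n,o)[:4]:print(o,d["conf"],np.array(d["position"])*[512,384])
print(arm.read_state())
E
```

```text
side [  39.00411603 -821.56407837  872.4094673 ] 460.2288836785292
timer 0.78 [216.5248 362.9184]
timer 0.75 [131.8912 200.6016]
timer 0.61 [311.296  228.4032]
arrow 0.76 [131.1232 199.6032]
arrow 0.6 [310.4768 229.2096]
arrow 0.6 [215.296  361.6896]
wheel_mid 0.91 [300.8    222.7968]
wheel_mid 0.85 [222.72   352.2048]
wheel_mid 0.66 [139.7248 188.3904]
wheel_mid 0.24 [336.0768 210.0096]
slide_mid 0.59 [338.1248 208.704 ]
slide_mid 0.41 [114.4832 186.5856]
slide_mid 0.37 [248.9856 257.3952]
top [ 177.03738443    5.22290089 1499.25628159] 436.4684292798896
timer 0.93 [360.704  266.9184]
timer 0.88 [296.192  161.0112]
timer 0.59 [170.1888 268.992 ]
arrow 0.86 [296.9088 162.5088]
arrow 0.75 [170.496 273.408]
arrow 0.59 [357.2224 268.608 ]
wheel_mid 0.88 [297.5232 163.0848]
wheel_mid 0.7 [172.6976 261.888 ]
wheel_mid 0.42 [156.416  171.8016]
{'clock': 0.5, 'joints': array([ 1.52056790e+00,  3.84736046e-01,  7.86945839e-03, -2.55827506e-05,
       -1.19398274e+00, -2.58609216e-01]), 'joint_vel': array([-0.00209463,  0.0009904 ,  0.00072157,  0.00071394,  0.00103954,
       -0.00034799]), 'joint_efforts': array([-6.25514122e-05, -3.91688704e+01,  1.88445193e+01,  4.18711066e+00,
       -7.12616747e-04, -1.01057232e-06]), 'position': array([189.92649321, 595.41215441, 231.27451802]), 'ee_rot': array([ 9.88100362e-01, -1.53810513e-01, -9.07341987e-06,  2.75919293e-05]), 'contact_force': array([-0.80908382, -0.40672137,  0.07664322]), 'wrist_torque': array([-0.03332529, -0.01293948, -0.03265873]), 'gripper_width': 85.3902790484543}
```

```bash
ls pics
```

```text
side0.png
top0.png
```

View pics/side0.png

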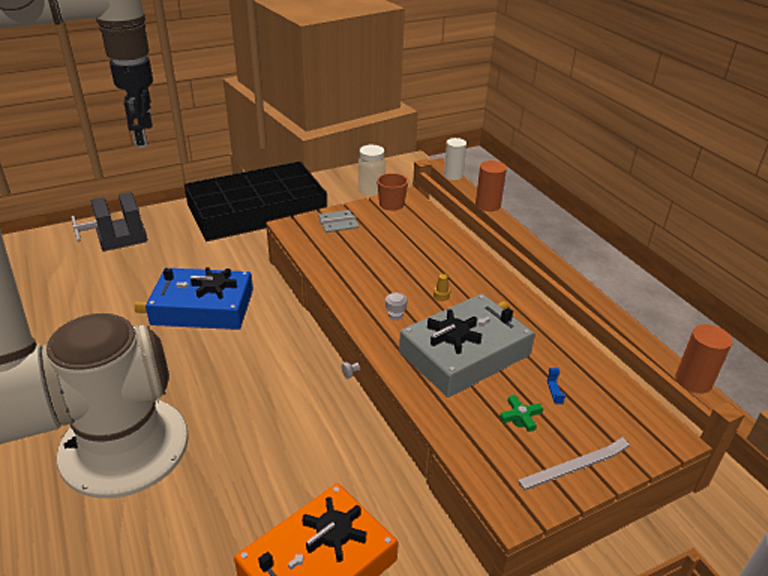

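View pics/top0.png

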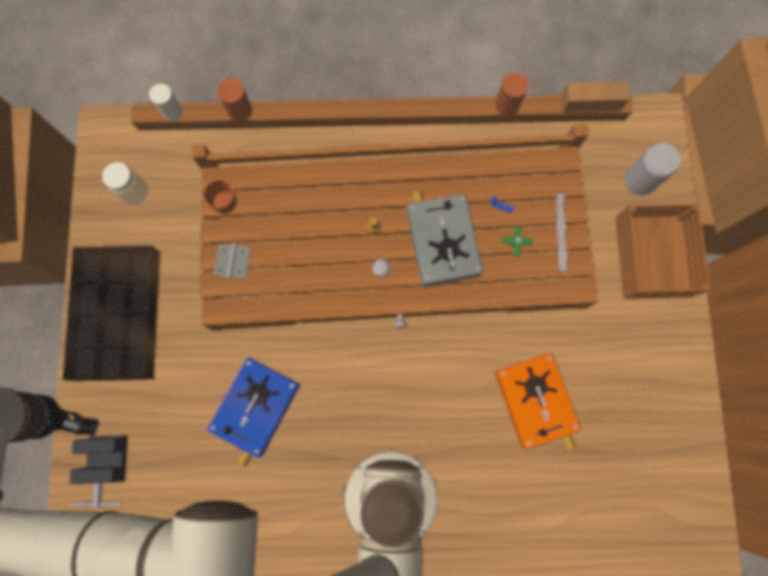

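```bash
python3 - <<'E'
from h import *
save("side","s1.png",(255,185,365,275),7)
save("top","t1.png",(262,120,332,200),7)
E
```

```text
(no output)
```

View pics/s1.png

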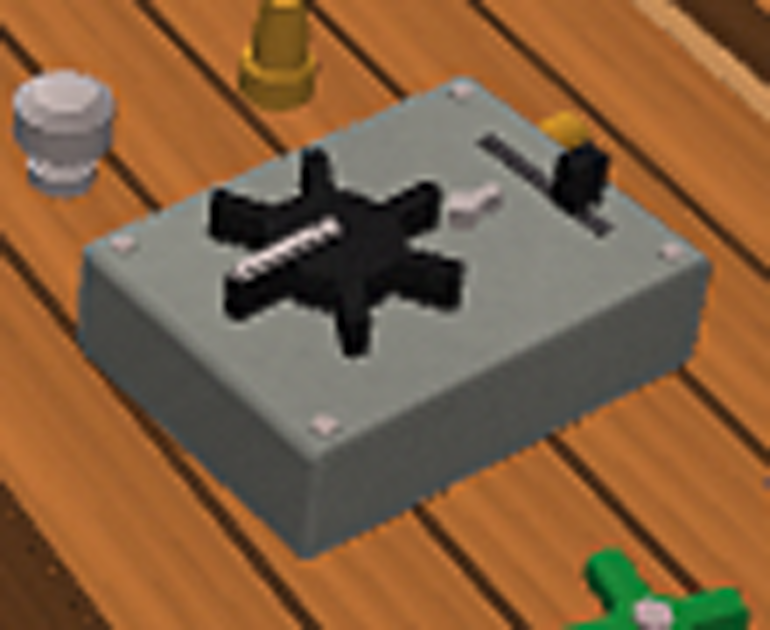

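View pics/t1.png

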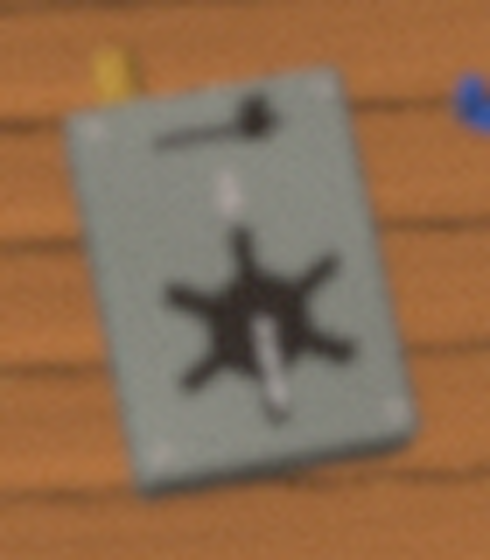

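```bash
cat >> h.py <<'E'
def w2(p,q):
    x,y,a=p; q=np.array(q,float).reshape(-1,3); c,s=np.cos(a),np.sin(a)
    return np.c_[x+c*q[:,0]-s*q[:,1], y+s*q[:,0]+c*q[:,1], 100+q[:,2]]
E
python3 - <<'E'
from h import *
from scipy.optimize import least_squares
C={'FL':(-90,65,50),'FR':(-90,-65,50),'BL':(90,65,50),'BR':(90,-65,50)}
side={'FL':(85,248),'FR':(318,462),'BR':(712,262),'BL':(463,78)}
top={'BL':(68,115),'BR':(340,70),'FR':(413,425)}
S={k:np.array(v)/7+[255,185] for k,v in side.items()}
T={k:np.array(v)/7+[262,120] for k,v in top.items()}
def f(p,ks=('side','top')):
    r=[]
    for n,D in(("side",S),("top",T)):
        if n in ks:
            for k,v in D.items(): r.append(proj(n,w2(p,C[k]))[0]-v)
    return np.concatenate(r)
for ks in (('side','top'),('side',),('top',)):
    s=least_squares(lambda p:f(p,ks),[550,-60,0.1]); print(s.x,np.round(s.fun,1))
    p=s.x if len(ks)==2 else p
print("wheel,arrow,slide",w2(p,[(-30,0,64),(22,0,58),(66,-20,75)]))
# overlay
for n,o,z in(("side",(255,185),(255,185,365,275)),("top",(262,120),(262,120,332,200))):
    im=cv2.imread("pics/%s1.png"%n[0])
    pts=list(C.values())
    for q in pts+[(-30,0,72),(22,0,58),(66,-20,75)]+[(-30+44*np.cos(np.pi*i/3),44*np.sin(np.pi*i/3),72) for i in range(6)]:
        u=(proj(n,w2(p,q))[0]-o)*7+3.5
        cv2.circle(im,tuple(int(v) for v in u),4,(0,255,255),-1)
    cv2.imwrite("pics/%s2.png"%n[0],im)
E
```

```text
[ 5.47291020e+02 -1.30161048e+02  1.67302259e-01] [-1.9 -0.7 -0.5  0.2  0.7 -0.6 -0.1 -1.6  0.2 -0.9  0.6 -1.6  2.3  0.8]
[ 5.47286758e+02 -1.32341418e+02  1.68390019e-01] [-1.5 -0.2  0.1  0.9  1.2 -0.1  0.3 -1.2]
[ 5.45809356e+02 -1.26409541e+02  1.55755349e-01] [-0.7 -0.7 -0.2 -1.   0.8  1.6]
wheel,arrow,slide [[ 517.70989216 -135.15673424  164.        ]
 [ 568.98384684 -126.49754425  158.        ]
 [ 615.69995849 -138.89128914  175.        ]]
```

View pics/s2.png

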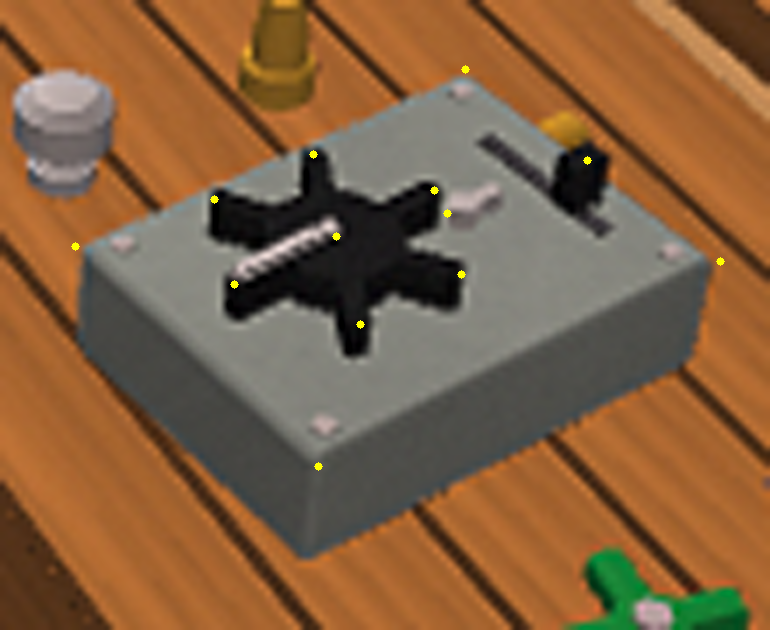

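View pics/t2.png

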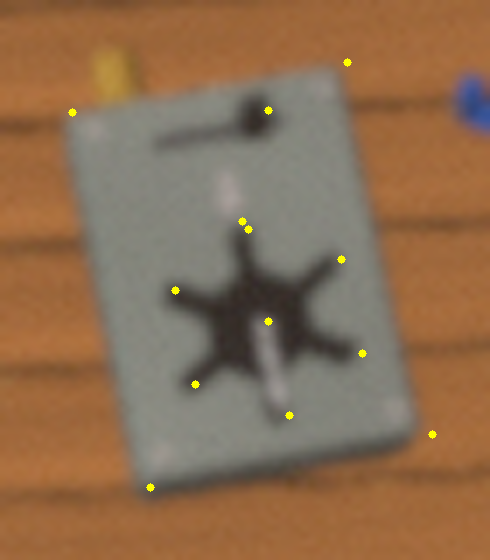

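Candidates: blue at side (132,200), orange at (216,363), both on the bench and excluded. The grey timer on the shelf, side (311,228) and top (296,161), fits the description. Its rib points away from the arrow, so it is 3 clicks before 0. The slide is at its −y (off) end.

Next I shut the fingers and line the tool up with the timer axes (yaw about 0.165).

>>> jog_arm --rows '[[[0,0,0],[0,0,-9.1],0],[[0,0,0],[0,0,-9.1],0],[[0,0,0],[0,0,-9.0],0],[[1.1,5.8,0],[0,0,0],0],[[1.1,5.8,0],[0,0,0],0],[[1.1,5.8,0],[0,0,0],0],[[1.1,5.8,0],[0,0,0],0],[[1.1,5.8,0],[0,0,0],0],[[1.1,5.8,0],[0,0,0],0],[[1.1,5.8,0],[0,0,0],0]]'

```text
clock: 1.85
position: [333.2, 206.0, 231.8]
ee_rot: [0.997, 0.083, 0.001, -0.001]
contact_force: [1.5, 0.1, 0.5]
gripper_width: 0.2
```

>>> jog_arm --rows '[[[1.1,5.8,0],[0,0,0],0],[[1.1,5.8,0],[0,0,0],0],[[1.1,5.8,0],[0,0,0],0],[[1.1,5.8,0],[0,0,0],0],[[1.1,5.8,0],[0,0,0],0],[[1.1,5.8,0],[0,0,0],0],[[0,0,0],[0,0,0],0],[[0,0,0],[0,0,0],0]]'

```text
clock: 2.85
position: [455.2, -124.7, 231.1]
ee_rot: [0.997, 0.082, -0.0, -0.0]
contact_force: [-0.1, 1.1, 0.5]
gripper_width: -0.2
```

```bash
cat >> h.py <<'E'
TP=np.array([547.,-129.,0.165]) # timer pose
def st():
    s=arm.read_state(); p=np.array(s["position"]); from scipy.spatial.transform import Rotation as Q
    R=Q.from_quat(s["ee_rot"]).as_matrix(); c,t=np.cos(TP[2]),np.sin(TP[2])
    W=w2(TP,(-30,0,0))[0]; d=p-W
    print("t",round(s["clock"],2),"pos",p.round(1),"toolx yaw",np.arctan2(R[1,0],R[0,0]).round(3),"z",R[:,2].round(3),"in wheel frame (mm)",np.round([c*d[0]+t*d[1],-t*d[0]+c*d[1],p[2]],1),"F",np.round(s["contact_force"],1),"w",round(s["gripper_width"],1))
E
python3 - <<'E'
from h import *
st(); save("side","s3.png",(225,85,375,275),4); save("top","t3.png",(232,120,372,220),5)
E
```

```text
t 2.85 pos [ 455.2 -124.7  231.1] toolx yaw 0.165 z [-0.  0. -1.] in wheel frame (mm) [-59.9  19.3 231.1] F [-0.1  1.1  0.5] w -0.2
```

View pics/s3.png

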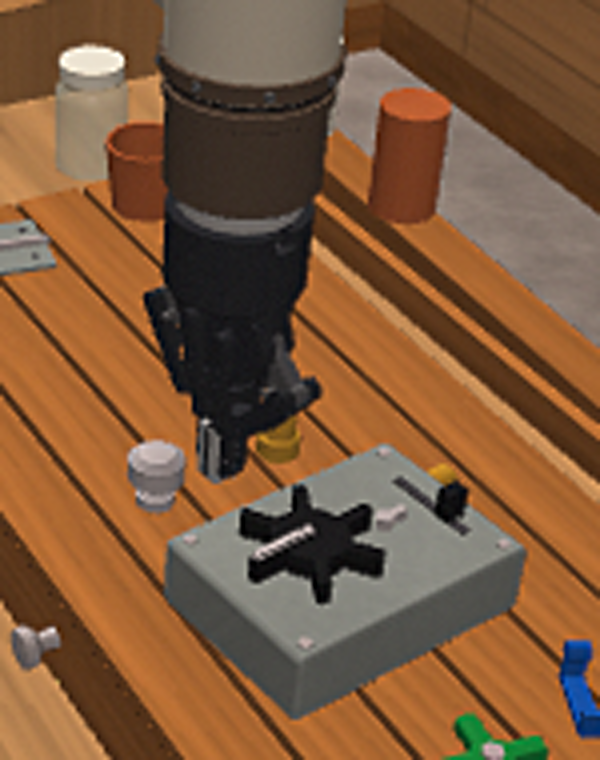

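View pics/t3.png

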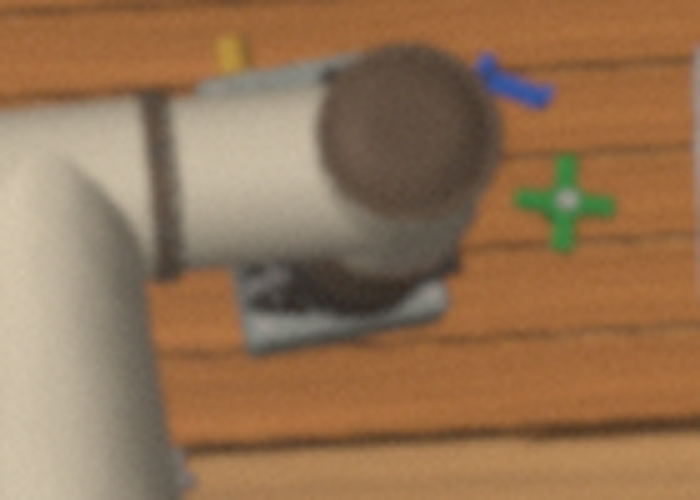

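>>> jog_arm --rows '[[[0.6,3.2,0],[0,0,0],0],[[0.6,3.1,0],[0,0,0],0],[[0,0,2.0],[0,0,0],0],[[0,0,2.0],[0,0,0],0],[[0,0,1.0],[0,0,0],0],[[0,0,0],[0,0,0],0]]'

```text
clock: 3.7
position: [477.6, -183.8, 181.2]
ee_rot: [0.996, 0.084, -0.0, -0.0]
contact_force: [-0.0, 0.2, 0.5]
gripper_width: 0.4
```

```bash
python3 - <<'E'
from h import *
st(); save("side","s4.png",(255,155,365,275),6)
st()
p=arm.read_state()["position"]; print((proj("side",[p])-[255,155])*6)
E
```

```text
t 3.7 pos [ 477.6 -183.8  181.2] toolx yaw 0.168 z [-0.001 -0.    -1.   ] in wheel frame (mm) [-47.5 -42.7 181.2] F [-0.   0.2  0.5] w 0.4
t 3.75 pos [ 478.1 -184.1  181.8] toolx yaw 0.168 z [ 0.001 -0.    -1.   ] in wheel frame (mm) [-47.  -43.  181.8] F [0.3 0.3 0.2] w 0.2
[[263.0067711  465.69748766]]
```

View pics/s4.png

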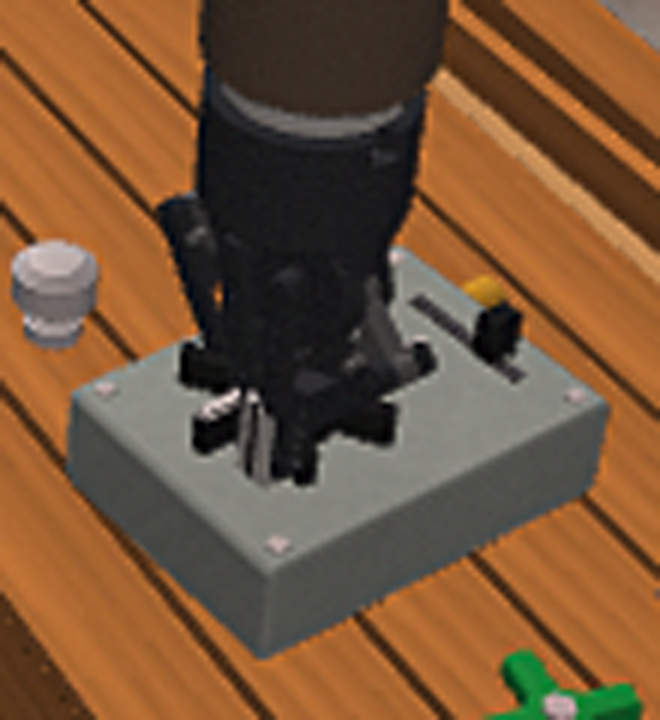

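>>> jog_arm --rows '[[[0,0,0.8],[0,0,0],0],[[0,0,0.8],[0,0,0],0],[[0,0,0.5],[0,0,0],0],[[0,0,0],[0,0,0],0]]'

```text
clock: 4.25
position: [477.4, -184.8, 159.7]
ee_rot: [0.997, 0.083, -0.001, -0.0]
contact_force: [0.4, 0.3, -0.0]
gripper_width: -0.2
```

```bash
python3 - <<'E'
from h import *
st(); save("side","s5.png",(255,155,365,275),6)
E
```

```text
t 4.25 pos [ 477.4 -184.8  159.7] toolx yaw 0.166 z [-0.001  0.    -1.   ] in wheel frame (mm) [-47.8 -43.6 159.7] F [ 0.4  0.3 -0. ] w -0.2
```

View pics/s5.png

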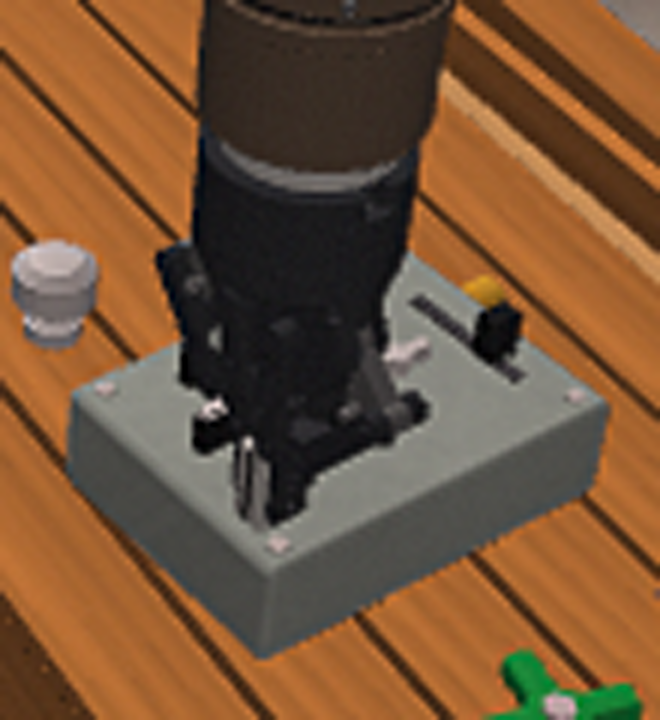

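>>> jog_arm --rows '[[[0.4,0,0],[0,0,0],0],[[0.4,0,0],[0,0,0],0],[[0.3,0,0],[0,0,0],0],[[0.3,0,0],[0,0,0],0],[[0.3,0,0],[0,0,0],0]]'

```text
clock: 4.92
position: [493.6, -182.2, 160.2]
ee_rot: [0.997, 0.083, -0.001, 0.0]
contact_force: [-4.4, -1.8, 2.6]
gripper_width: 0.1
```

```bash
python3 - <<'E'
from h import *
st(); save("side","s6.png",(255,155,365,275),6)
E
```

```text
t 4.92 pos [ 493.6 -182.2  160.2] toolx yaw 0.166 z [-0.003 -0.    -1.   ] in wheel frame (mm) [-31.4 -43.7 160.2] F [-4.4 -1.8  2.6] w 0.1
```

View pics/s6.png

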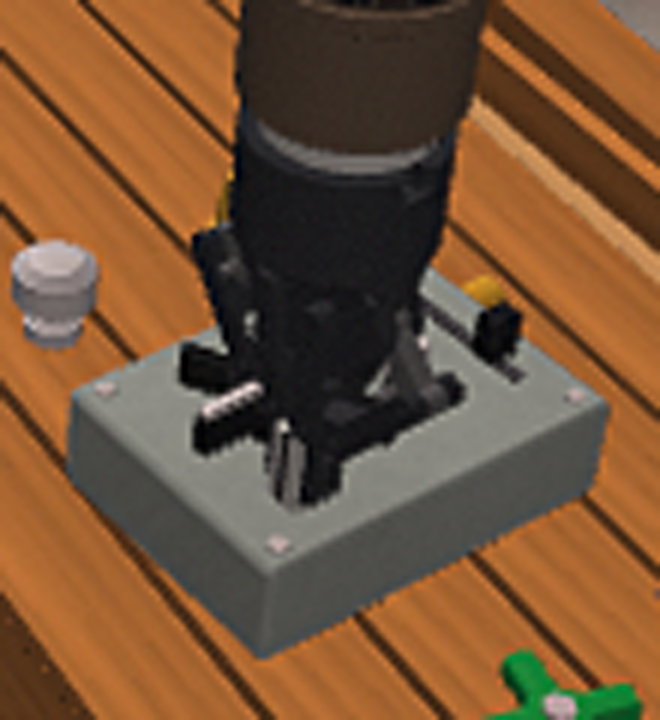

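>>> jog_arm --rows '[[[0.3,0,0],[0,0,0],0],[[0.3,0,0],[0,0,0],0],[[0.3,0,0],[0,0,0],0]]'

```text
clock: 5.35
position: [499.4, -183.0, 160.2]
ee_rot: [0.997, 0.083, -0.005, 0.001]
contact_force: [-8.4, -9.0, 3.5]
gripper_width: -0.2
```

```bash
python3 - <<'E'
from h import *
st(); save("side","s7.png",(255,155,365,275),6)
E
```

```text
t 5.35 pos [ 499.4 -183.   160.2] toolx yaw 0.166 z [-0.01  -0.003 -1.   ] in wheel frame (mm) [-25.8 -45.4 160.2] F [-8.4 -9.   3.5] w -0.2
```

View pics/s7.png

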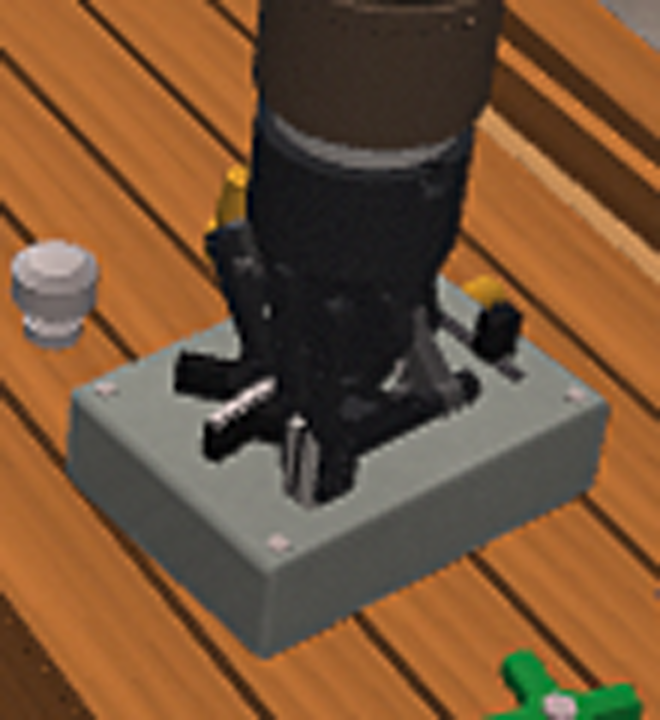

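>>> jog_arm --rows '[[[0.3,0.1,0],[0,0,0],0],[[0.3,0.1,0],[0,0,0],0]]'

```text
clock: 5.65
position: [507.0, -183.7, 160.0]
ee_rot: [0.997, 0.082, -0.003, 0.001]
contact_force: [-5.2, -9.6, 0.5]
gripper_width: -0.3
```

>>> jog_arm --rows '[[[0.3,0,0],[0,0,0],0],[[0.2,0,0],[0,0,0],0]]'

```text
clock: 5.9
position: [513.6, -182.9, 160.0]
ee_rot: [0.997, 0.082, -0.001, 0.001]
contact_force: [-1.1, -10.3, -1.8]
gripper_width: -0.2
```

```bash
python3 - <<'E'
from h import *
st(); save("side","s8.png",(255,155,365,275),6)
E
```

```text
t 5.9 pos [ 513.6 -182.9  160. ] toolx yaw 0.165 z [-0.002 -0.003 -1.   ] in wheel frame (mm) [-11.8 -47.7 160. ] F [ -1.1 -10.3  -1.8] w -0.2
```

View pics/s8.png

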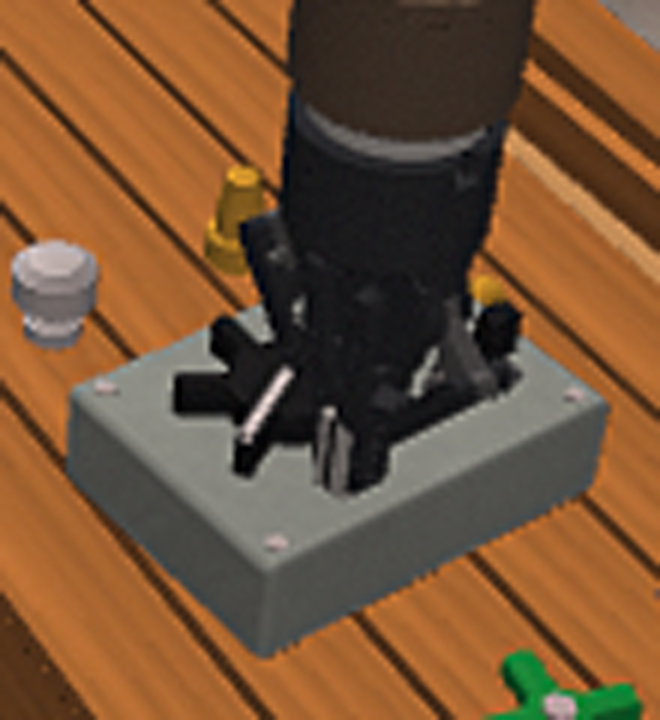

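```bash
cat >> h.py <<'E'
def rib(n,a,b,o,s):
    # rib tip b pixel in crop -> angle at z=177 about wheel axis, and by direction a->b
    A,B=[atz(n,np.array(v)/s+o,177) for v in(a,b)]
    W=w2(TP,(-30,0,0))[0]
    for d in (B-A,B-W): print(np.degrees(np.arctan2(d[1],d[0])-TP[2]).round(1),np.hypot(d[0],d[1]).round(1),end=' | ')
    print()
E
python3 - <<'E'
from h import *
rib("side",(290,370),(243,440),(255,155),6)
rib("side",(258,387),(205,413),(255,155),6)
im=cv2.imread("pics/s8.png"); cv2.imwrite("pics/s8z.png",cv2.resize(im[280:540,150:550],None,fx=2,fy=2))
E
```

```text
-152.4 46.8 | -149.5 46.8 | 
-178.8 26.8 | -175.2 42.7 |
```

View pics/s8z.png

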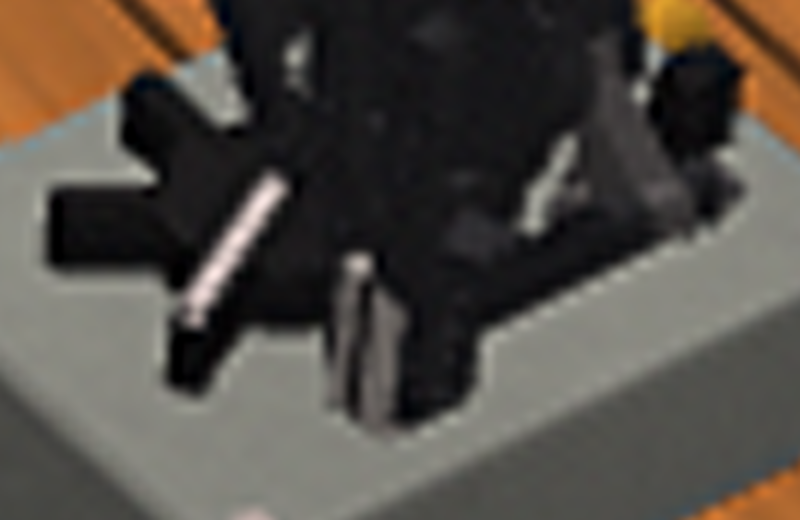

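>>> jog_arm --rows '[[[0.4,0.4,0],[0,0,0],0],[[0,0.8,0],[0,0,0],0],[[0,0.8,0],[0,0,0],0],[[0,0,0],[0,0,0],0]]'

```text
clock: 6.45
position: [522.2, -200.1, 160.4]
ee_rot: [0.997, 0.083, 0.0, 0.0]
contact_force: [-0.3, -0.0, 0.1]
gripper_width: 0.2
```

```bash
python3 - <<'E'
from h import *
st(); save("side","s9.png",(255,155,365,275),6)
E
```

```text
t 6.45 pos [ 522.2 -200.1  160.4] toolx yaw 0.165 z [ 0.001  0.    -1.   ] in wheel frame (mm) [ -6.2 -66.1 160.4] F [-0.3 -0.   0.1] w 0.2
```

View pics/s9.png

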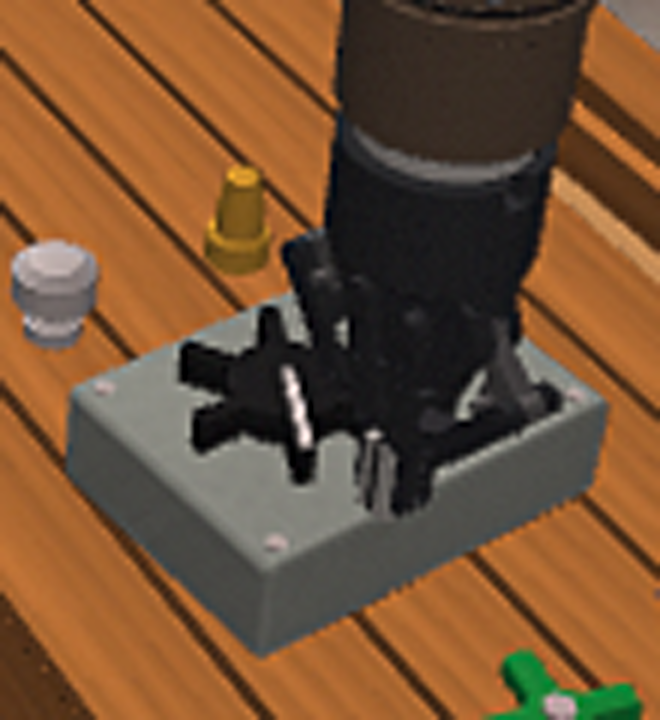

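>>> jog_arm --rows '[[[-2.1,0,0],[0,0,0],0],[[-2.2,0,0],[0,0,0],0],[[0,0,0],[0,0,0],0],[[0,-1.3,0],[0,0,0],0],[[0,-1.3,0],[0,0,0],0],[[0.4,0,0],[0,0,0],0],[[0.4,0,0],[0,0,0],0],[[0.4,0,0],[0,0,0],0],[[0.3,0,0],[0,0,0],0]]'

```text
clock: 7.62
position: [489.2, -179.1, 160.1]
ee_rot: [0.997, 0.083, -0.001, 0.0]
contact_force: [-3.9, -4.0, 2.1]
gripper_width: -0.0
```

>>> jog_arm --rows '[[[0.4,0,0],[0,0,0],0],[[0.4,0,0],[0,0,0],0]]'

```text
clock: 7.88
position: [493.4, -179.8, 160.0]
ee_rot: [0.997, 0.083, -0.006, 0.001]
contact_force: [-9.9, -11.8, 4.4]
gripper_width: -0.1
```

>>> jog_arm --rows '[[[0.4,0.1,0],[0,0,0],0],[[0.4,0.1,0],[0,0,0],0]]'

```text
clock: 8.12
position: [502.8, -181.0, 160.2]
ee_rot: [0.997, 0.082, -0.004, 0.002]
contact_force: [-6.1, -11.5, 1.3]
gripper_width: -0.3
```

```bash
python3 - <<'E'
from h import *
st(); save("side","s10.png",(255,155,365,275),6)
E
```

```text
t 8.12 pos [ 502.8 -181.   160.2] toolx yaw 0.165 z [-0.008 -0.004 -1.   ] in wheel frame (mm) [-22.1 -44.  160.2] F [ -6.1 -11.5   1.3] w -0.3
```

View pics/s10.png

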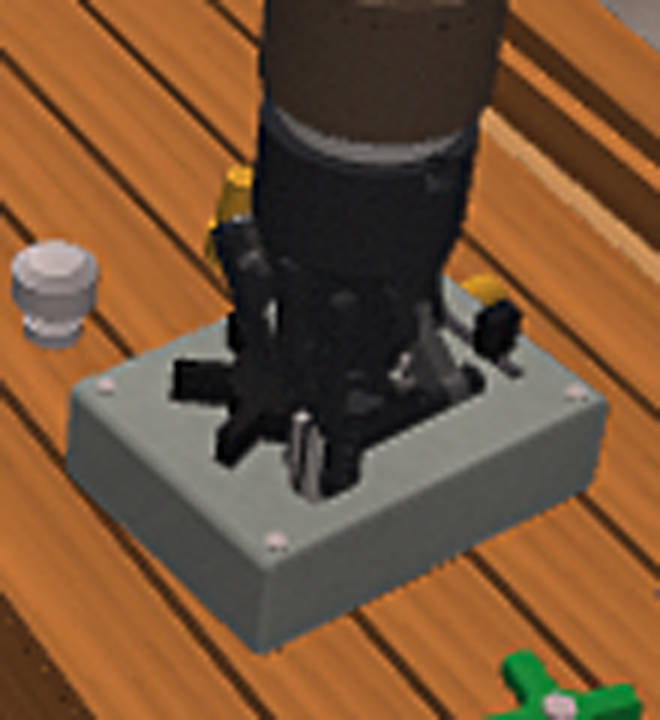

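>>> jog_arm --rows '[[[0.3,0,0],[0,0,0],0],[[0.3,0,0],[0,0,0],0]]'

```text
clock: 8.43
position: [511.8, -177.0, 159.9]
ee_rot: [0.997, 0.083, -0.0, -0.0]
contact_force: [-1.9, -1.0, -1.2]
gripper_width: -0.1
```

>>> jog_arm --rows '[[[0.3,0,0],[0,0,0],0],[[0.3,0,0],[0,0,0],0],[[0,0,0],[0,0,0],0]]'

```text
clock: 8.8
position: [518.9, -175.6, 160.6]
ee_rot: [0.997, 0.083, 0.001, 0.0]
contact_force: [1.3, -0.3, 0.0]
gripper_width: -0.3
```

```bash
python3 - <<'E'
from h import *
st(); save("side","s11.png",(255,155,365,275),6)
E
```

```text
t 8.8 pos [ 518.9 -175.6  160.6] toolx yaw 0.167 z [ 0.002  0.    -1.   ] in wheel frame (mm) [ -5.3 -41.3 160.6] F [ 1.3 -0.3  0. ] w -0.3
```

View pics/s11.png

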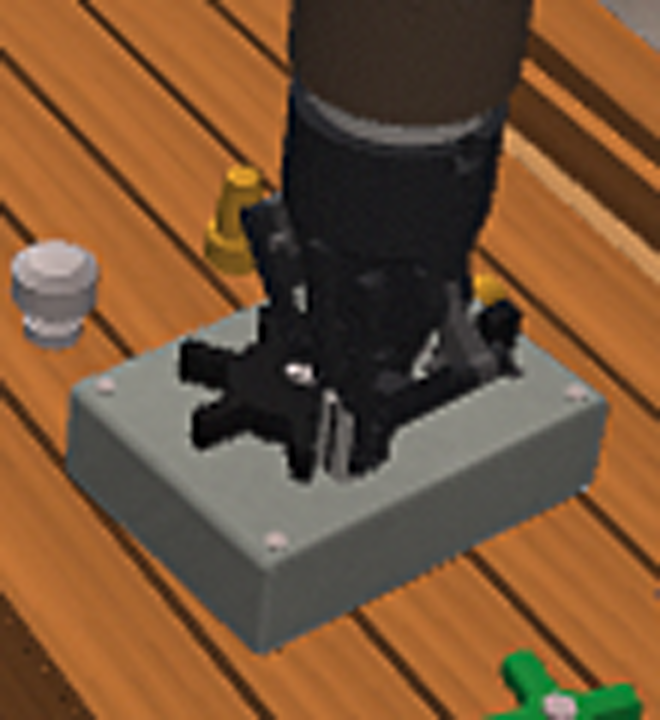

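>>> jog_arm --rows '[[[0,1.2,0],[0,0,0],0],[[0,1.3,0],[0,0,0],0],[[-2.1,0,0],[0,0,0],0],[[-2.2,0,0],[0,0,0],0],[[0,0,0],[0,0,0],0]]'

```text
clock: 9.48
position: [478.5, -208.8, 160.4]
ee_rot: [0.997, 0.082, -0.0, -0.0]
contact_force: [0.9, 0.2, 0.1]
gripper_width: -0.0
```

```bash
python3 - <<'E'
from h import *
st(); save("side","s12.png",(255,155,365,275),6)
E
```

```text
t 9.47 pos [ 478.5 -208.8  160.4] toolx yaw 0.164 z [-0.  0. -1.] in wheel frame (mm) [-50.7 -67.4 160.4] F [0.9 0.2 0.1] w -0.0
```

View pics/s12.png

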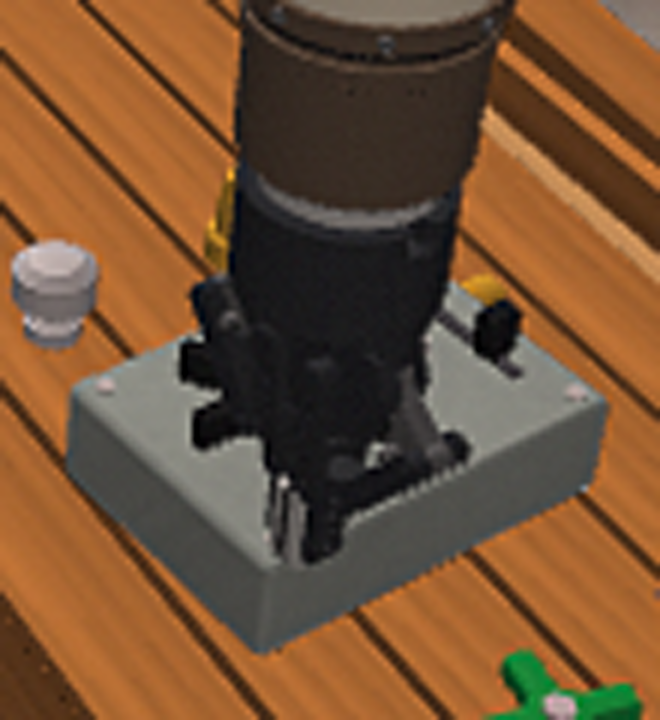

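Now the third click, on the same path (in to y ≈ −41, then +x).

>>> jog_arm --rows '[[[0,-1.3,0],[0,0,0],0],[[0,-1.3,0],[0,0,0],0],[[0.5,0,0],[0,0,0],0],[[0.5,0,0],[0,0,0],0],[[0.4,0,0],[0,0,0],0],[[0.4,0,0],[0,0,0],0],[[0.3,0,0],[0,0,0],0],[[0.3,0,0],[0,0,0],0]]'

```text
clock: 10.52
position: [495.8, -179.7, 160.1]
ee_rot: [0.997, 0.083, -0.004, 0.001]
contact_force: [-8.4, -7.6, 4.0]
gripper_width: 0.0
```

>>> jog_arm --rows '[[[0.3,0.1,0],[0,0,0],0],[[0.3,0.1,0],[0,0,0],0]]'

```text
clock: 10.78
position: [502.0, -181.2, 160.1]
ee_rot: [0.997, 0.082, -0.004, 0.001]
contact_force: [-6.8, -9.5, 2.3]
gripper_width: -0.3
```

>>> jog_arm --rows '[[[0.3,0,0],[0,0,0],0],[[0.3,0,0],[0,0,0],0]]'

```text
clock: 11.02
position: [508.9, -181.0, 160.3]
ee_rot: [0.997, 0.082, -0.003, 0.002]
contact_force: [-3.9, -10.4, -0.3]
gripper_width: 0.1
```

```bash
python3 - <<'E'
from h import *
st(); save("side","s13.png",(255,155,365,275),6)
E
```

```text
t 11.03 pos [ 508.9 -181.   160.3] toolx yaw 0.165 z [-0.005 -0.004 -1.   ] in wheel frame (mm) [-16.1 -45.  160.3] F [ -3.9 -10.4  -0.3] w 0.1
```

View pics/s13.png

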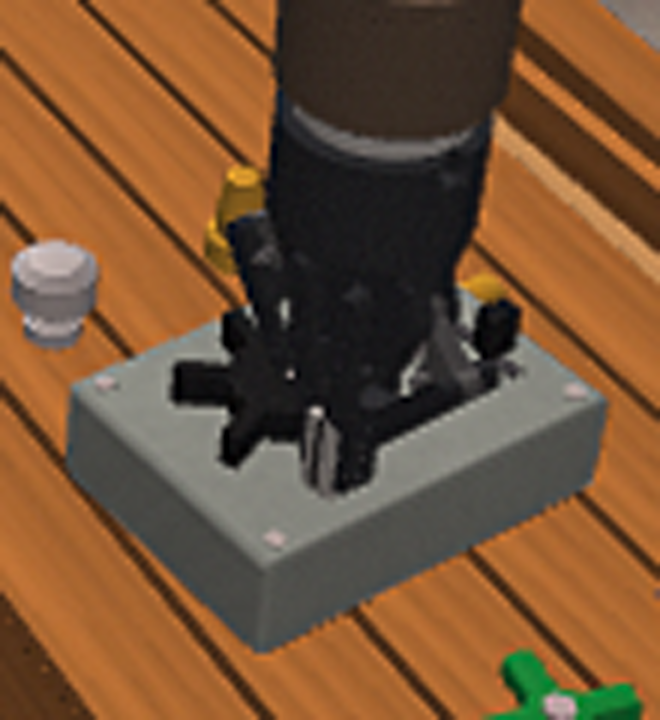

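>>> jog_arm --rows '[[[0.3,0,0],[0,0,0],0],[[0.2,0,0],[0,0,0],0]]'

```text
clock: 11.32
position: [515.3, -179.8, 160.2]
ee_rot: [0.997, 0.082, -0.001, 0.002]
contact_force: [-0.6, -9.1, -2.6]
gripper_width: -0.1
```

>>> jog_arm --rows '[[[0.2,0,0],[0,0,0],0],[[0.2,0,0],[0,0,0],0]]'

```text
clock: 11.58
position: [520.1, -178.9, 160.2]
ee_rot: [0.997, 0.082, -0.0, 0.001]
contact_force: [0.4, -9.1, -2.1]
gripper_width: -0.2
```

```bash
python3 - <<'E'
from h import *
st(); save("side","s14.png",(255,155,365,275),6)
E
```

```text
t 11.57 pos [ 520.1 -178.9  160.2] toolx yaw 0.165 z [ 0.    -0.003 -1.   ] in wheel frame (mm) [ -4.7 -44.8 160.2] F [ 0.4 -9.1 -2.1] w -0.2
```

View pics/s14.png

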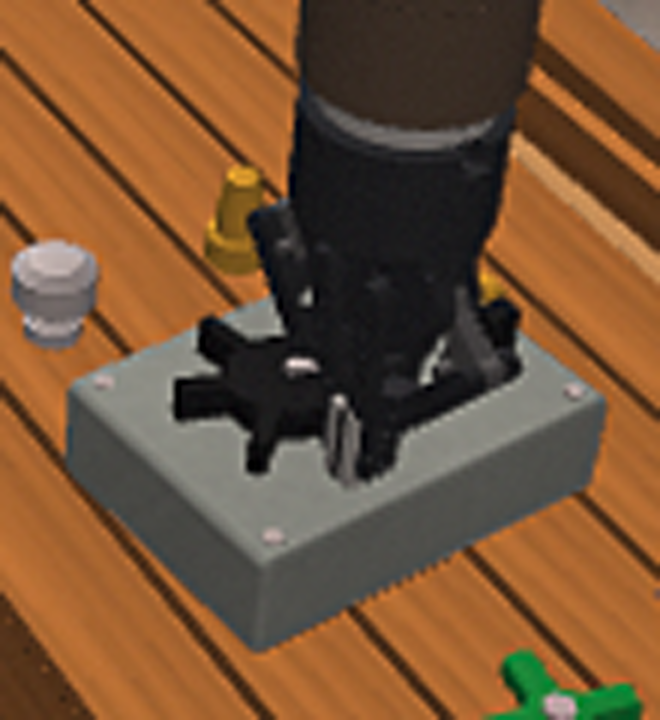

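>>> jog_arm --rows '[[[0.4,0.3,0],[0,0,0],0],[[0.3,0.6,0],[0,0,0],0],[[0,0.9,0],[0,0,0],0],[[0,0.6,0],[0,0,0],0],[[0,0,0],[0,0,0],0]]'

```text
clock: 12.25
position: [530.8, -199.6, 160.2]
ee_rot: [0.997, 0.082, -0.0, -0.0]
contact_force: [0.5, -0.7, 0.1]
gripper_width: 0.3
```

```bash
python3 - <<'E'
from h import *
st(); save("side","s15.png",(255,155,365,275),6)
E
```

```text
t 12.25 pos [ 530.8 -199.6  160.2] toolx yaw 0.165 z [-0.  0. -1.] in wheel frame (mm) [  2.4 -67.  160.2] F [ 0.5 -0.7  0.1] w 0.3
```

View pics/s15.png

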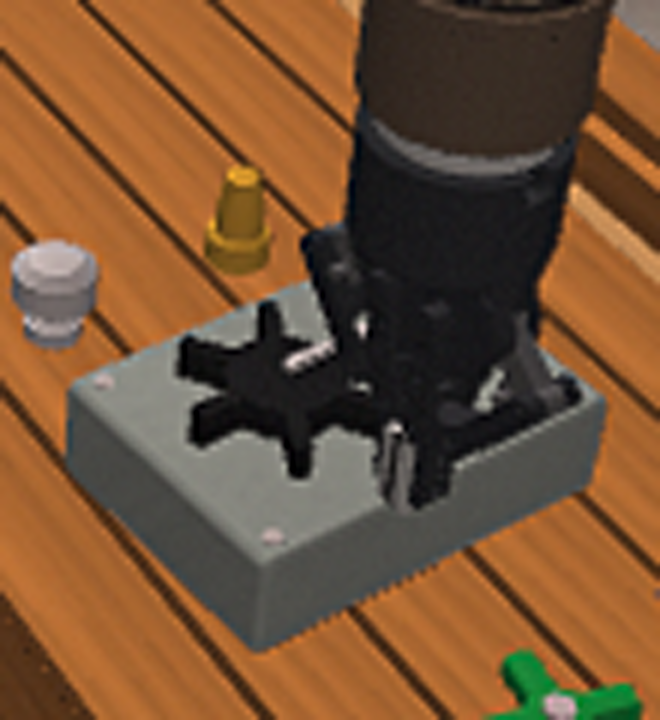

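>>> jog_arm --rows '[[[0,0,-3.0],[0,0,0],0],[[0,3.0,-3.0],[0,0,0],0],[[0,5.0,0],[0,0,0],0],[[0,5.0,0],[0,0,0],0],[[0,0,0],[0,0,0],0]]'

```text
clock: 12.92
position: [552.1, -329.9, 219.3]
ee_rot: [0.997, 0.081, -0.0, -0.0]
contact_force: [0.5, 0.3, -0.6]
gripper_width: 0.3
```

```bash
python3 - <<'E'
from h import *
st(); save("side","s16.png",(255,155,365,275),6); save("top","t16.png",(262,120,332,200),7)
E
```

```text
t 12.93 pos [ 552.1 -329.9  219.3] toolx yaw 0.162 z [-0.001  0.    -1.   ] in wheel frame (mm) [   2.  -199.   219.3] F [ 0.5  0.3 -0.6] w 0.3
```

View pics/s16.png

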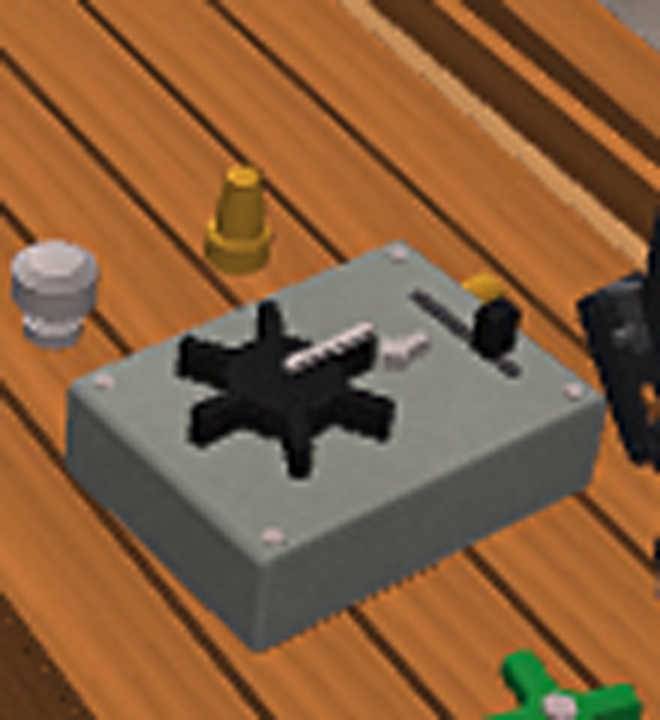

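View pics/t16.png

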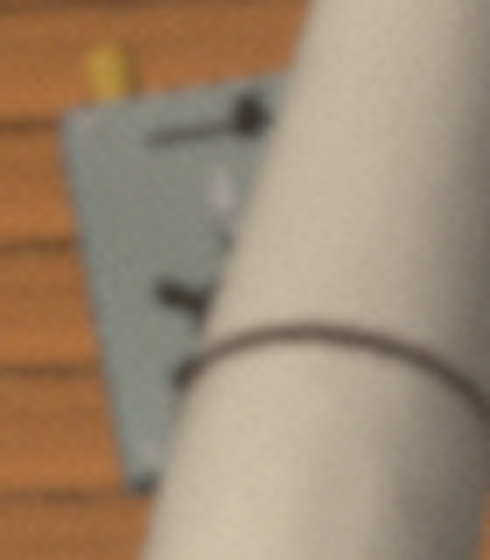

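```bash
python3 - <<'E'
from h import *
for uv in((495,326),):
    P=atz("side",np.array(uv)/6+[255,155],164); d=P-w2(TP,(-30,0,0))[0]; c,s=np.cos(TP[2]),np.sin(TP[2]); print(P, c*d[0]+s*d[1],-s*d[0]+c*d[1])
P=atz("top",np.array((250,115))/7+[262,120],175); d=P-w2(TP,(-30,0,0))[0]; print(P, c*d[0]+s*d[1],-s*d[0]+c*d[1])
for n in("side",): print([(d["conf"],np.array(d["position"])*[512,384]) for d in nets.boxes_of(n,"slide_mid")])
E
```

```text
[ 618.43863472 -133.28947289  164.        ] 99.76382464296083 -15.96517706993861
[ 612.25777935 -131.8644376   175.        ] 93.90098082860183 -13.544276203770238
[(0.66, array([176.0256, 375.2064])), (0.45, array([302.4896, 223.4112]))]
```

>>> jog_arm --rows '[[[3.2,-5.2,0],[0,0,0],0],[[3.2,-5.2,0],[0,0,0],0],[[3.1,-5.0,0],[0,0,0],0],[[0,0,0],[0,0,0],0],[[0,0,2.0],[0,0,0],0],[[0,0,1.5],[0,0,0],0],[[0,0,0],[0,0,0],0]]'

```text
clock: 13.95
position: [619.4, -159.8, 183.9]
ee_rot: [0.997, 0.083, -0.002, -0.0]
contact_force: [0.6, -0.6, 0.2]
gripper_width: 0.3
```

```bash
python3 - <<'E'
from h import *
st(); save("side","s17.png",(255,155,365,275),6)
E
```

```text
t 13.95 pos [ 619.4 -159.8  183.9] toolx yaw 0.166 z [-0.003  0.    -1.   ] in wheel frame (mm) [ 96.3 -42.2 183.9] F [ 0.6 -0.6  0.2] w 0.3
```

View pics/s17.png

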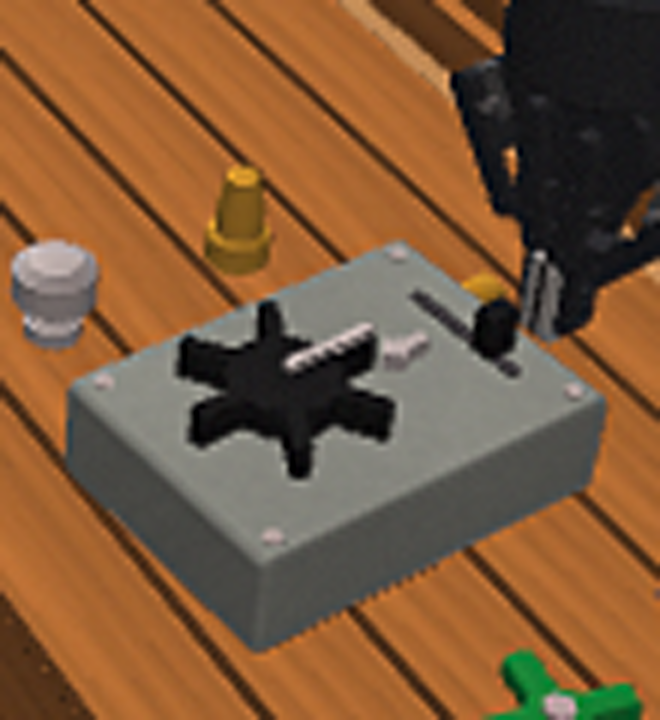

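>>> jog_arm --rows '[[[0,0,1.2],[0,0,0],0],[[0,0,1.1],[0,0,0],0],[[0,0,0],[0,0,0],0],[[0,-0.6,0],[0,0,0],0],[[0,-0.6,0],[0,0,0],0],[[0,-0.6,0],[0,0,0],0],[[0,-0.6,0],[0,0,0],0],[[0,0,0],[0,0,0],0]]'

```text
clock: 15.0
position: [616.5, -135.5, 162.6]
ee_rot: [0.997, 0.083, 0.0, -0.0]
contact_force: [-0.7, 0.4, -0.4]
gripper_width: -0.0
```

```bash
python3 - <<'E'
from h import *
st(); save("side","s18.png",(255,155,365,275),6)
E
```

```text
t 15.0 pos [ 616.5 -135.5  162.6] toolx yaw 0.167 z [ 0.  0. -1.] in wheel frame (mm) [ 97.5 -17.8 162.6] F [-0.7  0.4 -0.4] w -0.0
```

View pics/s18.png

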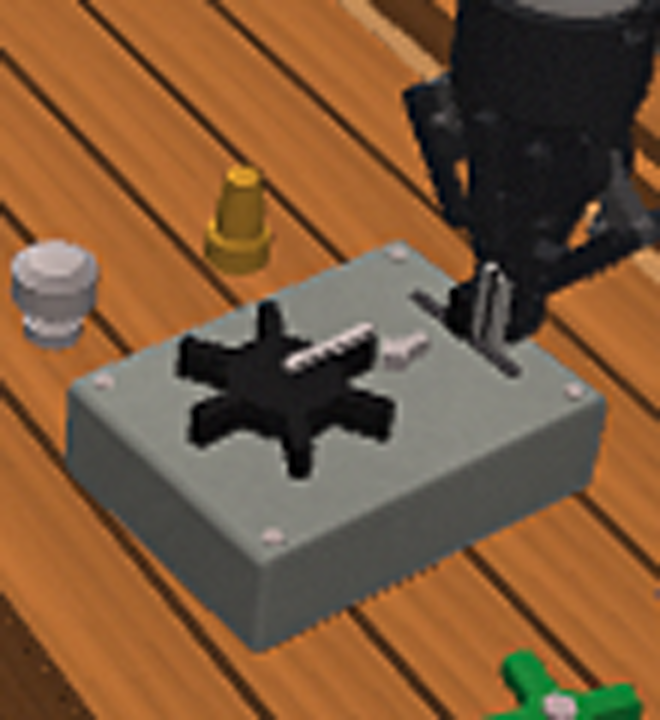

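>>> jog_arm --rows '[[[0,-0.6,0],[0,0,0],0],[[0,-0.6,0],[0,0,0],0],[[0,-0.4,0],[0,0,0],0],[[0,-0.2,0],[0,0,0],0],[[0,0,0],[0,0,0],0]]'

```text
clock: 15.68
position: [613.7, -118.2, 162.4]
ee_rot: [0.997, 0.083, 0.0, -0.0]
contact_force: [0.6, -1.4, 1.0]
gripper_width: -0.0
```

>>> jog_arm --rows '[[[0,-0.2,0],[0,0,0],0],[[0,0,0],[0,0,0],0]]'

```text
clock: 15.92
position: [613.5, -117.3, 162.4]
ee_rot: [0.997, 0.083, 0.0, 0.001]
contact_force: [0.6, -4.6, -0.4]
gripper_width: -0.0
```

>>> jog_arm --rows '[[[0,-0.2,0],[0,0,0],0],[[0,0,0],[0,0,0],0]]'

```text
clock: 16.18
position: [613.2, -115.6, 162.5]
ee_rot: [0.997, 0.083, 0.0, 0.001]
contact_force: [2.7, -6.1, -1.0]
gripper_width: -0.3
```

```bash
python3 - <<'E'
from h import *
st(); save("side","s19.png",(255,155,365,275),6)
E
```

```text
t 16.18 pos [ 613.2 -115.6  162.5] toolx yaw 0.166 z [ 0.    -0.002 -1.   ] in wheel frame (mm) [ 97.5   2.3 162.5] F [ 2.7 -6.1 -1. ] w -0.3
```

View pics/s19.png

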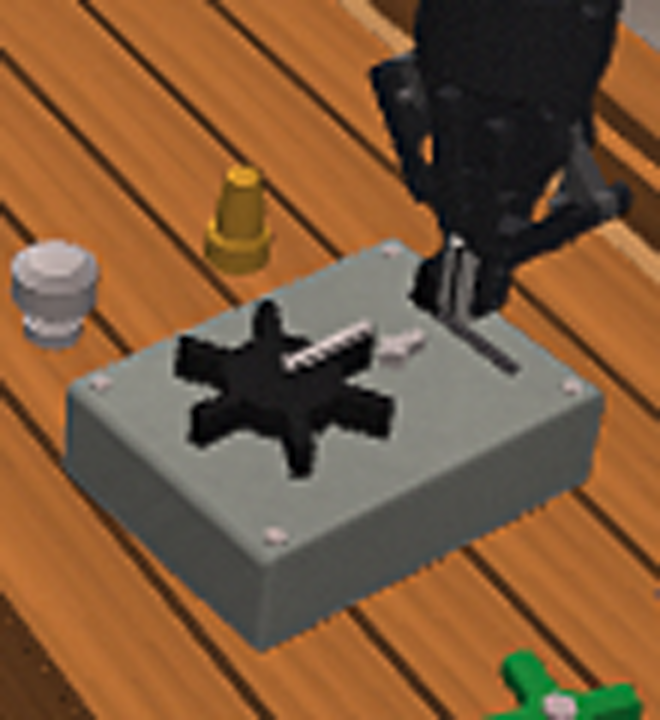

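>>> jog_arm --rows '[[[0,1.0,0],[0,0,0],0],[[0,0.6,-1.5],[0,0,0],0],[[0,0,-4.0],[0,0,0],0],[[0,4.0,-3.0],[0,0,0],0],[[0,6.0,0],[0,0,0],0],[[0,6.0,0],[0,0,0],0],[[0,5.0,0],[0,0,0],0],[[0,0,0],[0,0,0],0]]'

```text
clock: 17.23
position: [649.8, -341.0, 246.7]
ee_rot: [0.997, 0.08, -0.0, -0.0]
contact_force: [0.0, -0.2, -0.4]
gripper_width: 0.1
```

```bash
python3 - <<'E'
from h import *
st(); save("side","s20.png",(255,155,365,275),6); save("top","t20.png",(102,80,442,280),2.3)
E
```

```text
t 17.23 pos [ 649.8 -341.   246.7] toolx yaw 0.161 z [-0.001  0.    -1.   ] in wheel frame (mm) [  96.6 -226.   246.7] F [ 0.  -0.2 -0.4] w 0.1
```

View pics/s20.png

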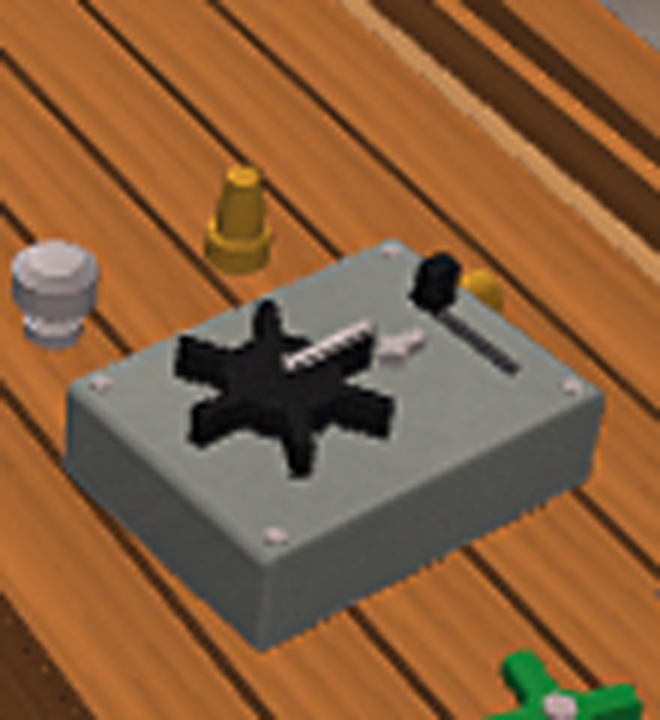

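View pics/t20.png

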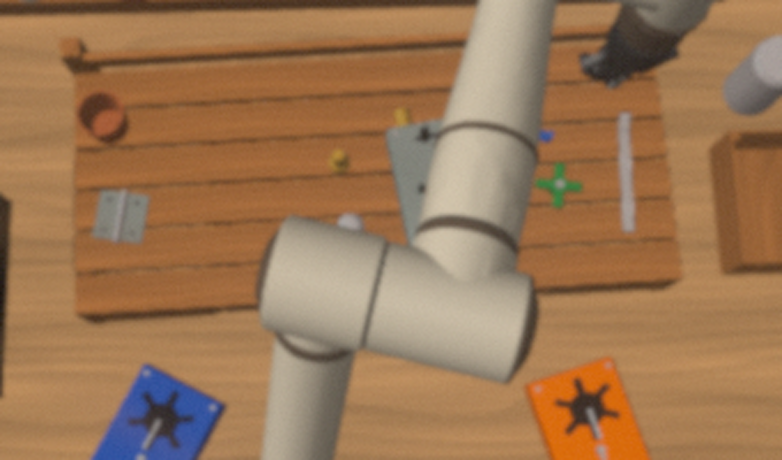

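```bash
python3 - <<'E'
from h import *
o=np.array([255,155]); a=atz("side",np.array((495,326))/6+o,164); b=atz("side",np.array((436,283))/6+o,164); print(b-a,np.linalg.norm(b-a))
e=[atz("side",np.array(v)/6+o,150) for v in((413,293),(518,374),(433,308))]; print(np.linalg.norm(e[0]-e[1]),np.linalg.norm(e[2]-e[1]))
E
```

```text
[-6.4388109  33.73319021  0.        ] 34.342195733737974
63.188325648911885 51.01459995835366
```

```bash
python3 - <<'E'
from h import *
print(arm.job_done()); st()
E
```

```text
the job is handed in; nothing more can be done
None
the job is handed in; nothing more can be done
```

The grey timer on the shelf is set and the job is handed in. I flicked its wheel three clicks anticlockwise with the closed fingertip, then pushed the start slide over to its stop. It took about 17 s of the 64 s allowed.

- **Wheel:** the last side picture shows the rib pointing at the arrow. I judged the final angle by eye and did not compute it.
- **Slide:** it moved about 34 mm as measured in the picture. The push force rose to about 6 N at the stop.
- **Forces:** readings at the end of each move peaked at about 16 N, on the second click. That is below the 25 N limit, though a short peak between readings would not have shown.
- **Timer position:** it shifted about 3 mm and turned slightly, estimated from the pictures. The limit is 25 mm.
- **Bystanders and drawer:** the valve, hose joint, pot, hinge, lever and tap handle look unmoved. The arm partly hid the bucket clip in the last top view, so only its end was visible. I did not see the drawer again at the end, but the arm never went near it.
- **Disagreements:** the side and top cameras put the timer up to 6 mm apart, so I used a value between them. On clicks one and three the fingertip slipped onto the tip of the tooth. The wheel still clicked forward when I let go.

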